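# Clamp the bar mould on the vibrating table and hold its run lever at half

### The job

Loosen the set chocolate bars in the mould: close the hold-down frame of the vibrating table flat over the mould, turn the turnbutton fully across the frame's edge so that it cannot shake open, and only then press the spring-loaded run lever down to its half-way mark, the gentle shake - never near its bottom stop, which would crack the bars. Hold it steadily at half for at least three seconds and finish while still holding it there with the fingers; do not put your weight on it or let go. Leave the mould seated and the boxes and stamp near by where they are.

Things in the scene. Friction and masses are not known exactly. Their poses are not given: they have to be found in the camera images.
- shaker: Fixed vibrating table for moulds: grey housing 170 (x) x 320 (y) mm, 50 high; on its left (+y) a steel plate with the mould under a hinged frame, on its right a lever with a square black pad. Origin on the counter near its middle; x points away from the robot, y left, yaw within 0.2 rad. Offsets below: mm in this frame.
- mould_seat (a point): Centre of the mould's seat on the shaking plate (0, 70, 66), between aluminium corner stops 15 mm tall; axes as the table's.
- bar_mould: Pale plastic mould 116 x 130 x 22 mm with three dark bars, loose in the seat between the corner stops (2 mm play), about 0.5 kg; origin at the centre of its underside.
- hold_frame (a joint): Steel hold-down frame, 136 (x) x 153 (y) mm, bars 16 wide and 10 thick, hinged along x on its left (+y) side. 0 = closed flat over the mould (top at z = 99.5), grows as the right-hand free edge lifts; rad, at most 1.4. A stiff friction hinge keeps it where it is left; about 1 to 3 N down at the handle closes it.
- frame_handle (a point): Middle of the round bar of the frame's bow handle, near the front of the free edge: bar 10 mm thick, 60 mm long, along x, standing 31 mm clear above the frame's upper face (bar axis to face). Frame closed: (-35, 6, 130.5). 147 mm from the hinge line.
- frame_hinge (a point): Point on the frame's hinge line level with the handle: (-35, 148, 94.5); the line runs along the table's x.
- turn_button (a joint): Dark steel turnbutton on a post right of the frame's free edge. 0 = arm points to the table's +x, clear of the frame; turns counter-clockwise seen from above to 1.57 (stop), arm then to +y across the free edge. Friction 0.06 N m, stays where left. Arm 43 mm from the pivot, 14 wide, 8 thick, top at z = 109.5, 2 mm above the closed frame.
- button_grip (a point): On the turnbutton's vertical axis (40, -25), at mid-height of its finger fin, z = 120.5. The fin stands centred on the axis and lies along the arm: 36 long, 9 thick, from z = 109.5 to 131.5; free space on both sides.
- run_lever (a joint): Spring-return run lever, pivot along y at (75, -115, 94), pointing to the robot. 0 = released, grows as the pad is pressed down; bottom stop 0.24 (pad 26 mm down). Half-way mark 0.12: pad 13 mm down, pointer level with the black lines on the two cheeks in front. Force at the pad about 4 N at first, 8 N at half, 12 N at the stop.
- lever_pad (a point): Centre of the top face of the lever's black rubber pad, 46 x 46 mm, 110 mm from the pivot. Released: (-35, -115, 104). It goes down 11 mm per 0.1 rad. The cheeks in front of it are at x = -70 and no higher than the released pad.
- kraft_box: Bystander: light brown gift box with ribbon, 67 x 67 x 54 mm, right of the wooden chest; origin under its centre.
- dark_box: Bystander: dark gift box with ribbon, 91 x 61 x 48 mm, left behind the table; origin under its centre.
- stamp: Bystander: rubber stamp with turned handle, 26 x 40 x 59 mm, left; origin under its centre.

How it is judged:
On the way, in this order (a step that is already met when the one before it is completed fails the run):
1. the frame is closed flat over the seated mould (value of joint hold_frame below 0.06 rad and horizontal distance between bar_mould and mould_seat below 0.006 m and z of bar_mould in the frame of mould_seat below 0.004 m), for 0.2 s.
2. the turnbutton is turned across the closed frame (value of joint hold_frame below 0.06 rad and value of joint turn_button above 1.3 rad), for 0.2 s.
3. with frame closed and secured, the fingers hold the lever at half for three seconds (all of step 2 and value of joint run_lever between 0.075 and 0.165 rad and contact force between the fingers and run_lever above 3 N), for 3 s.
At the end, for the whole second after the job is handed in: Frame closed (below 0.06 rad), turnbutton across it (above 1.3 rad), mould in its seat (within 6 mm, not lifted 4 mm), and the fingers still pressing the lever with 3 to 20 N, steady at half travel (0.075 to 0.165 rad, i.e. 13 mm down within about 5 mm) (all of step 3 and contact force between the fingers and run_lever below 20 N and velocity of joint run_lever between -0.05 and 0.05 rad/s and horizontal distance between bar_mould and mould_seat below 0.006 m and z of bar_mould in the frame of mould_seat below 0.004 m); the arm keeps its last pose, push and grip.
It fails at once if the lever is pressed towards its bottom stop (over 0.21 rad, 23 mm) (value of joint run_lever above 0.21 rad).
It fails at once if the lever is pressed (over 0.05 rad) before the turnbutton is across the closed frame (value of joint run_lever above 0.05 rad and (value of joint turn_button below 1.2 rad or value of joint hold_frame above 0.1 rad)).
It fails at once if the light box is disturbed (moved over 15 mm) (distance of kraft_box from where it was at the start of the episode above 0.015 m).
It fails at once if the dark box is disturbed (moved over 15 mm) (distance of dark_box from where it was at the start of the episode above 0.015 m).
It fails at once if the stamp is disturbed (moved over 15 mm) (distance of stamp from where it was at the start of the episode above 0.015 m).
It also fails if it takes over 61 s, if anything falls off the work surface, if the arm or the gripper's body presses on something with over 40 N, if the wrist force passes 120 N, or if a joint passes its speed limit or range.

### The arm

A 6-joint arm with a two-finger parallel gripper is mounted at the origin on a cart in front of the work surface, level with it; the furniture and walls round the work are solid. World frame = base frame: x ahead of the robot, y to its left, z up, the work surface at z = 0. Lengths are in m, angles in rad, forces in N, time in s.
With the tool pointing down it reaches from about 0.275 to 0.85 m from the base axis. Payload 19 kg.
Tool frame: the origin (TCP) lies midway between the tips of the shut fingers; the grasp point (between the pads) lies 19 mm behind it (r.pinch_z is the distance from the TCP to the grasp point, in m); z points along the fingers, y is the line along which they close (so a half turn about z gives the same grasp; the last joint's range is limited). The gripper opens to 85 mm and grips with 20 to 120 N. Pads are 22 mm wide; open, the fingers measure 114 mm over their backs; the gripper's body (76 mm by 85 mm) begins 54 mm behind the grasp point. The pads swing forward as they close: fully open they stand 13 mm farther back than shut.
Start: joints at [-1.288, 0.15, 1.437, -0, 1.554, -0.134], TCP at [0.233, -0.526, 0.231] pointing down, gripper open.
Joint ranges: [-2.8, 2.8], [-0.68, 2.1], [0.12, 2.68], [-1.39, 4.53], [0.16, 2.79], [-2.81, 2.81]. Speed limits (rad/s): [1.89, 1.89, 2.22, 3.01, 3.01, 3.01].

### API

Orientations are given as a rotation vector (axis times angle).
In Python, from bench import r gives the robot as it stands.
- The arm moves only by the shell command python3 jog.py [FORCE], which reads ROWS from standard input. ROWS is a JSON list of rows, 1 to 12 of them, each of 5 numbers: dx, dy, dz in m, then a turn about the tool's z in rad, then the finger opening in m; each row shifts and turns the commanded pose from where the row before left it, along the tool's axes as they then stand; what a row does not reach is not made up. A row lasts 1/8 s, in which the tool goes at most 0.0625 m and 0.188 rad, less where a joint would pass 70% of its speed; a pose out of reach is approached as far as the arm can. The fingers move at their own pace and stop on an object; FORCE is the grip in N (left out, the last holds). Time passes only in rows, so rows that do not move let the fingers close. It prints the time, the measured TCP pose, the force, the opening and the grip force at its end. Input that does not fit is refused with a message, and nothing moves.
- r.get_state(): the state, without advancing time (a new reading comes with each control period).
- r.snapshot(name): name is "scene" or "top" or "wrist"; returns a dict with "color" (400x640x3 uint8, red, green, blue), "intrinsics" (3x3 intrinsics, pixels), "R" (3x3) and "t" (3): a world point X has camera coordinates R X + t; the wrist camera has in their place "tool_from_camera" (4x4, takes a point from camera to tool coordinates, whose origin is the TCP and whose axes are the flange's). Camera axes: x right, y down, z forward; pixel columns grow to the right and rows downward; lengths in m; the calibration is good to about 2 mm. A picture is of the moment at which its call begins: read the wrist's pose just before it. There is no depth.
- r.hand_in(): hands the job in; it is judged then, once.
The state is a dict: "time_s": time; "q": joint angles; "qvel": joint speeds; "effort": joint torques, N m; "eef_pos": TCP position; "orientation": TCP orientation; "ft_force": force on the tool from outside, world axes, zero at the start; "moment": the same for the moment, N m; "width": finger opening in m; "grip_force": force on a finger pad.
Only numpy, scipy, OpenCV 4.12 (cv2) and the standard library are available. Lean on these libraries where they do the work, as an engineer would, in place of code of your own. Each camera call takes 0.05 s, during which the arm holds its last target. There are 200 camera calls.

## Working session

There is one attempt and no reset: what is moved stays moved. The work goes in short steps, Python scripts to look and compute and a shell command to move; the robot and the scene stay as the last step left them, time stands still between calls to the robot, and variables do not carry over. Pictures are saved under pics/ and viewed, at most 10 in all, crops included, and the job is handed in when it is done.

```bash
mkdir -p pics; ls
python3 - <<'E'
from bench import r
import cv2,numpy as np
s=r.get_state();print({k:np.round(v,3) for k,v in s.items()})
for n in("scene","top"):
    d=r.snapshot(n);cv2.imwrite(f"pics/{n}0.png",d["color"][:,:,::-1]);np.savez(f"pics/{n}0.npz",**d)
    print(n,d["intrinsics"],d["R"],d["t"])
E
```

```text
bench.py
jog.py
pics
{'time_s': np.float64(0.0), 'q': array([-1.288,  0.151,  1.438,  0.   ,  1.554, -0.134]), 'qvel': array([-0.   , -0.   ,  0.001, -0.001,  0.001,  0.   ]), 'effort': array([-0.0000e+00, -7.1306e+01, -5.7086e+01, -0.0000e+00,  9.0000e-03,
        0.0000e+00]), 'eef_pos': array([ 0.233, -0.526,  0.231]), 'orientation': array([-3.072, -0.65 ,  0.   ]), 'ft_force': array([-1.235,  0.386, -0.125]), 'moment': array([ 0.011, -0.008,  0.006]), 'grip_force': np.float64(0.0), 'width': np.float64(0.085)}
scene [[467.54146359   0.         321.20504518]
 [  0.         467.54146359 198.01011897]
 [  0.           0.           1.        ]] [[-0.86872784 -0.49526171  0.00527121]
 [-0.30970245  0.53487541 -0.78612511]
 [ 0.38651822 -0.68456127 -0.61804492]] [0.59300939 0.21988381 1.26727725]
top [[458.76158474   0.         319.92031981]
 [  0.         458.76158474 202.90661488]
 [  0.           0.           1.        ]] [[-0.00869256 -0.99986011 -0.01428954]
 [-0.99204468  0.01041755 -0.12545451]
 [ 0.12558582  0.01308534 -0.99199646]] [0.10070198 0.64800501 1.25994651]
```

View pics/scene0.png

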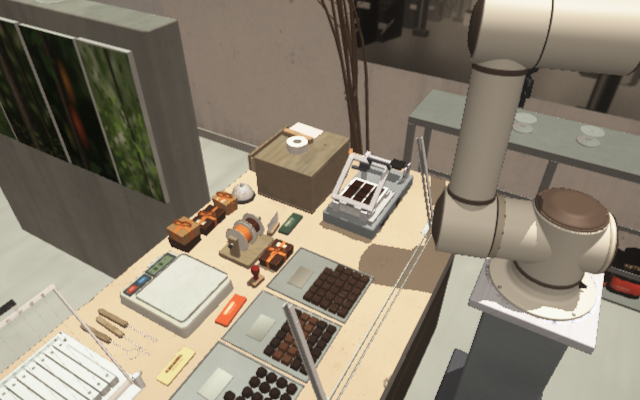

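View pics/top0.png

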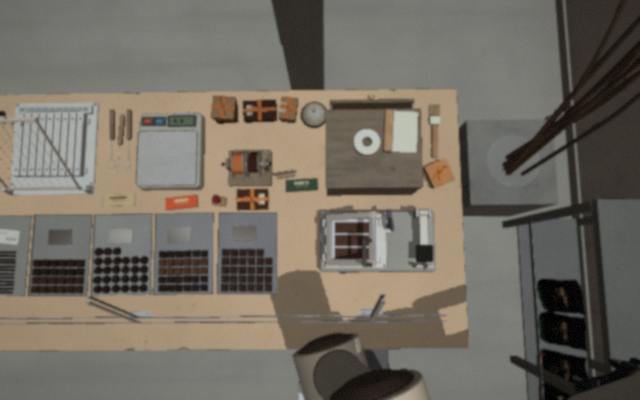

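The shaker is at about (377,240) in top and (370,190) in scene, with the wooden chest just behind it. I'll enlarge both views.

Run:
```python
import cv2,numpy as np
a=cv2.imread("pics/top0.png")[200:280,310:450];b=cv2.imread("pics/scene0.png")[140:245,310:430]
cv2.imwrite("pics/c_top.png",cv2.resize(a,None,fx=5.7,fy=5.7,interpolation=cv2.INTER_CUBIC)[:,:798])
cv2.imwrite("pics/c_sc.png",cv2.resize(b,None,fx=5.7,fy=5.7,interpolation=cv2.INTER_CUBIC))
```

```text
(no output)
```

View pics/c_top.png

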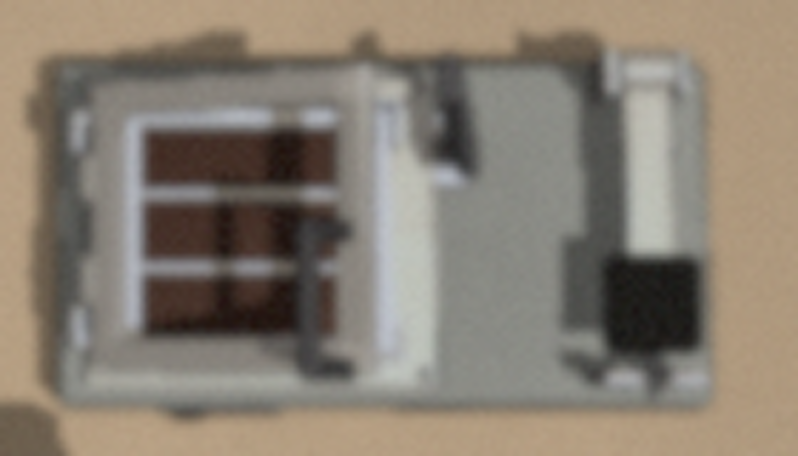

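View pics/c_sc.png

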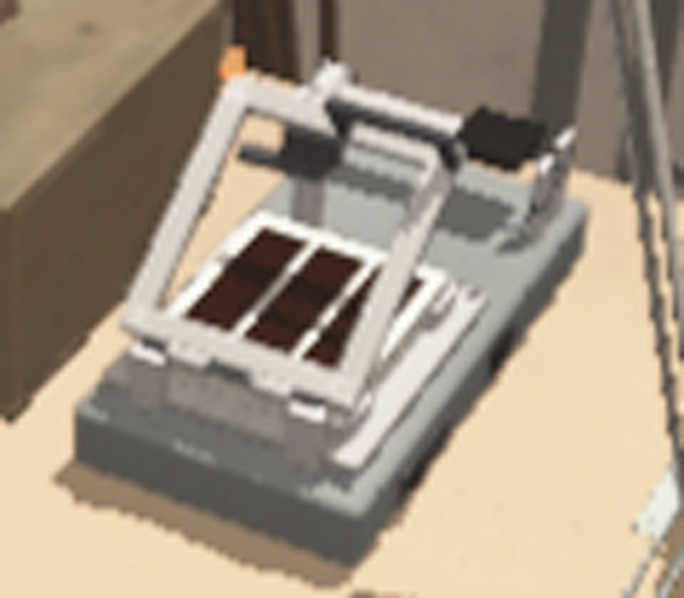

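```bash
cat > h.py <<'E'
import numpy as np,cv2
from scipy.optimize import least_squares
from scipy.spatial.transform import Rotation as Ro
D={n:dict(np.load(f"pics/{n}0.npz")) for n in("top","scene")}
def proj(n,X):
    d=D[n];c=d["R"]@np.asarray(X)+d["t"];p=d["intrinsics"]@c;return p[:2]/p[2]
off={"top":(310,200),"scene":(310,140)}
def px(n,u): return np.array(u)/5.7+off[n]-.4
def W(p,L):
    c,s=np.cos(p[2]),np.sin(p[2]);L=np.array(L)/1e3
    return np.array([p[0]+c*L[0]-s*L[1],p[1]+s*L[0]+c*L[1],L[2]])
def hnd(a,x=-35): return [x,148-142*np.cos(a)+36*np.sin(a),94.5+142*np.sin(a)+36*np.cos(a)]
E
cat > fit.py <<'E'
from h import *
O=[("top",(605,258),(-12,-92,104)),("top",(698,258),(-12,-138,104)),("top",(698,350),(-58,-138,104)),("top",(605,350),(-58,-92,104)),
("scene",(487,105),(-12,-138,104)),("scene",(550,125),(-58,-138,104)),("scene",(515,168),(-58,-92,104)),("scene",(458,138),(-12,-92,104)),
("top",(315,228),-5),("top",(308,370),-65),("scene",(340,116),-5),("scene",(455,155),-65)]
def f(p,):
    return np.concatenate([proj(n,W(p,hnd(p[3],L) if np.isscalar(L) else L))-px(n,u) for n,u,L in O])
s=least_squares(f,[.6,-.1,0,.5]);print(s.x);print(np.round(s.fun.reshape(-1,2),1).tolist())
p=s.x;np.save("pics/p.npy",p)
def tri(u,v):
    g=lambda X:np.r_[proj("top",X)-px("top",u),proj("scene",X)-px("scene",v)]
    t=least_squares(g,[.6,-.1,.1]);return np.round(t.x,4),np.round(t.fun,1)
print("pad",tri((651.5,304),(503,134)),W(p,(-35,-115,104)))
print("handle",tri((311,299),(398,136)),W(p,hnd(p[3])))
print("mould px check")
for k,L in dict(fin0=(22,-25,131.5),fin1=(58,-25,131.5),armtip=(83,-25,109.5),h1=(85,160,50),h2=(-85,160,50),h3=(-85,-160,50),h4=(85,-160,50),b1=(58,135,88),b2=(-58,5,88)).items():
    print(k,[np.round((proj(n,W(p,L))-off[n]+.4)*5.7).tolist() for n in D])
E
python3 fit.py
```

```text
[ 0.53865592 -0.06579035 -0.01123869  0.5774695 ]
[[-1.0, 0.1], [0.0, 0.1], [0.5, 1.4], [-0.6, 1.4], [-1.8, -0.4], [0.2, 0.1], [0.9, -0.6], [-2.4, 0.5], [-0.0, 1.0], [1.4, 0.7], [-0.5, -1.0], [-1.7, -1.9]]
pad (array([ 0.5027, -0.1821,  0.1026]), array([ 0.2,  0.6, -0.8, -0. ])) [ 0.50236571 -0.18038974  0.104     ]
handle (array([ 0.5038, -0.0162,  0.1976]), array([ 0.4,  1. , -1.3, -0.1])) [ 0.5042052  -0.01672172  0.20218107]
mould px check
fin0 [[462.0, 182.0], [343.0, 141.0]]
fin1 [[461.0, 103.0], [284.0, 122.0]]
armtip [[454.0, 55.0], [242.0, 142.0]]
h1 [[62.0, 64.0], [73.0, 402.0]]
h2 [[61.0, 412.0], [364.0, 512.0]]
h3 [[723.0, 414.0], [598.0, 197.0]]
h4 [[712.0, 65.0], [336.0, 115.0]]
b1 [[113.0, 112.0], [142.0, 337.0]]
b2 [[389.0, 357.0], [447.0, 277.0]]
```

Run:
```python
from h import *
def tri(u,v):
    g=lambda X:np.r_[proj("top",X)-u,proj("scene",X)-v]
    t=least_squares(g,[.4,-.1,.2]);return np.round(t.x,3),np.round(t.fun,1)
print("posttop",tri((383,295),(421,140)));print("postbase",tri((371,317),(428,232)))
print("post2top",tri((90,298),(287,307)))
print("chest front top corner R",tri((423,190),(349,134)))
print("chest front top corner L",tri((328,192),(312,177)))
from bench import r
s=r.get_state();print(Ro.from_rotvec(s["orientation"]).as_matrix().round(3))
```

```text
posttop (array([ 0.405, -0.049,  0.289]), array([ 0.6,  1.7, -2.2, -0. ]))
postbase (array([ 0.328, -0.047, -0.014]), array([-0.4, -1. ,  1.2,  0. ]))
post2top (array([0.407, 0.61 , 0.289]), array([ 0.1,  0.3, -0.2, -0. ]))
chest front top corner R (array([ 0.667, -0.17 ,  0.168]), array([-0.7, -1.5,  2.1,  0.2]))
chest front top corner L (array([0.668, 0.073, 0.145]), array([-0.6, -1.3,  1.6,  0.3]))
[[ 0.914  0.405 -0.   ]
 [ 0.405 -0.914  0.001]
 [ 0.    -0.001 -1.   ]]
```

The two views agree to about 2–4 mm: shaker origin (0.539,-0.066), yaw -0.011, frame open about 0.58 rad. There is also a leaning glass guard with its top edge at x=0.405, z=0.29, for y > -0.05, so I'll stay above it.

```bash
echo '[[0.038, -0.019, -0.01, 0, 0.04], [0.038, -0.019, -0.01, 0, 0.04], [0.038, -0.019, -0.01, 0, 0.04], [0.038, -0.019, -0.01, 0, 0.04], [0.038, -0.019, -0.01, 0, 0.04], [0.038, -0.019, -0.01, 0, 0.04], [0.038, -0.019, -0.01, 0, 0.04], [0.038, -0.019, -0.01, 0, 0.04], [0.038, -0.019, -0.01, 0, 0.04], [0.038, -0.019, -0.01, 0, 0.04]]' | python3 jog.py 25; echo '[[0, 0, 0, 0.143, 0.04], [0, 0, 0, 0.143, 0.04], [0, 0, 0, 0.143, 0.04], [0, 0, 0, 0, 0.04]]' | python3 jog.py
python3 - <<'E'
from h import *
from bench import r
s=r.get_state();p=s["eef_pos"];R=Ro.from_rotvec(s["orientation"]).as_matrix();print(R.round(3),s["q"].round(2))
d=r.snapshot("wrist");np.savez("pics/w1.npz",pos=p,Rt=R,**d);cv2.imwrite("pics/w1.png",d["color"][:,:,::-1])
print(d["tool_from_camera"].round(3))
E
```

```text
time_s: 1.35
eef_pos: [0.504, -0.197, 0.3314]
orientation: [-3.073, -0.65, 0.0]
ft_force: [-0.8, 0.6, -0.2]
width: 0.0396
grip_force: 0.0
time_s: 1.85
eef_pos: [0.5033, -0.1981, 0.331]
orientation: [-3.141, 0.018, 0.001]
ft_force: [-0.2, 0.1, 0.7]
width: 0.0404
grip_force: 0.0
[[ 1.    -0.012 -0.001]
 [-0.012 -1.     0.   ]
 [-0.001 -0.    -1.   ]] [-0.52  0.07  1.33  0.    1.74  1.06]
[[-0.001 -0.955 -0.296  0.075]
 [ 1.    -0.001 -0.001  0.   ]
 [ 0.001 -0.296  0.955 -0.142]
 [ 0.     0.     0.     1.   ]]
```

View pics/w1.png

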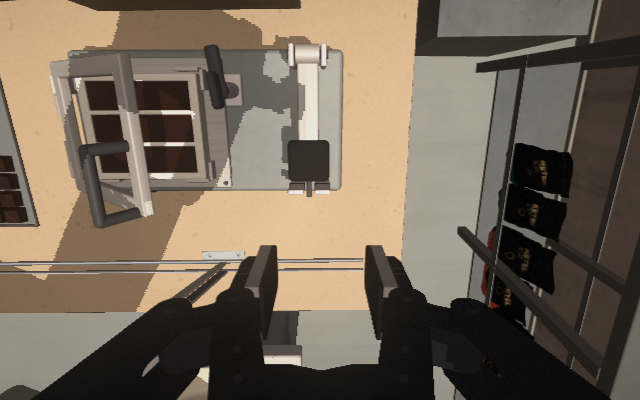

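Wrist view shows the pad corners at (289,140)–(329,181), the handle bar from (88,150) to (101,222), and the fin from (210,48) to (219,105). I'll add these to the fit.

```bash
cat >> h.py <<'E'
def addw(n):
    w=dict(np.load(f"pics/{n}.npz"));M=np.linalg.inv(w["tool_from_camera"])
    A=M[:3,:3]@w["Rt"].T;D[n]=dict(R=A,t=M[:3,3]-A@w["pos"],intrinsics=w["intrinsics"])
_px=px
def px(n,u): return np.array(u,float) if n[0]=="w" else _px(n,u)
E
sed -i 's/^def f(p/addw("w1");O+=[("w1",(289,140),(-12,-92,104)),("w1",(329,140),(-12,-138,104)),("w1",(329,181),(-58,-138,104)),("w1",(288,181),(-58,-92,104)),("w1",(89,150),-5),("w1",(100,221),-65)]\ndef f(p/' fit.py
sed -i '/^print("mould/,$d' fit.py
cat >> fit.py <<'E'
def tri3(o):
    t=least_squares(lambda X:np.concatenate([proj(n,X)-px(n,u) for n,u in o.items()]),[.5,-.1,.1]);return t.x.round(4),t.fun.round(1)
print("pad3",tri3(dict(top=(651.5,304),scene=(503,134),w1=(309,160.5))),tri3(dict(top=(651.5,304),w1=(309,160.5))))
print("hand3",tri3(dict(top=(311,299),scene=(398,136),w1=(94.5,185.5))))
for k,L in dict(fin0=(22,-25,131.5),fin1=(58,-25,131.5),armtip=(83,-25,109.5),h1=(85,160,50),h2=(-85,160,50),h3=(-85,-160,50),h4=(85,-160,50)).items(): print(k,proj("w1",W(p,L)).round(0))
print("fin",W(p,(40,-25,120.5)),"handle",W(p,hnd(p[3])),"closed",W(p,hnd(0)),"pad",W(p,(-35,-115,104)))
E
python3 fit.py
```

```text
[ 0.5405975  -0.06929035 -0.01259758  0.62051218]
[[0.3, -0.6], [1.3, -0.6], [1.8, 0.7], [0.7, 0.7], [-1.8, -1.0], [0.1, -0.6], [0.7, -1.3], [-2.4, -0.1], [-0.4, 0.1], [1.0, -0.1], [-1.2, -2.2], [-2.4, -3.1], [-2.6, 0.4], [0.2, 0.4], [-0.1, 0.9], [-0.4, 0.9], [-1.5, -0.1], [2.1, 0.5]]
pad (array([ 0.5027, -0.1821,  0.1026]), array([ 0.2,  0.6, -0.8, -0. ])) [ 0.50415159 -0.18384032  0.104     ]
handle (array([ 0.5038, -0.0162,  0.1976]), array([ 0.4,  1. , -1.3, -0.1])) [ 0.50627301 -0.01544988  0.20635508]
pad3 (array([ 0.5041, -0.1845,  0.0992]), array([ 0.9,  0.1, -1. ,  0.3, -0.2,  0.2])) (array([ 0.5034, -0.1844,  0.0933]), array([ 0.4,  0.4, -0.1, -0.2]))
hand3 (array([ 0.5057, -0.0126,  0.202 ]), array([-0.9,  0.2, -2.3, -1. ,  0.5,  0.5]))
fin0 [213. 109.]
fin1 [210.  70.]
armtip [214.  44.]
h1 [67. 48.]
h2 [ 96. 192.]
h3 [345. 191.]
h4 [348.  48.]
fin [ 0.58027939 -0.09479225  0.1205    ] handle [ 0.50627301 -0.01544988  0.20635508] closed [ 0.50567586 -0.06284992  0.1305    ] pad [ 0.50415159 -0.18384032  0.104     ]
```

```bash
echo '[[0, -0.031, 0, 0, 0.045], [0, -0.031, 0, 0, 0.045], [0, -0.031, 0, 0, 0.045], [0, -0.031, 0, 0, 0.045], [0, -0.031, 0, 0, 0.045], [0, -0.029, 0, 0, 0.045], [0, 0, 0, 0, 0.045]]' | python3 jog.py
python3 - <<'E'
from h import *
from bench import r
s=r.get_state();p=s["eef_pos"];R=Ro.from_rotvec(s["orientation"]).as_matrix()
d=r.snapshot("wrist");np.savez("pics/w2.npz",pos=p,Rt=R,**d);cv2.imwrite("pics/w2.png",d["color"][:,:,::-1])
addw("w2");P=np.load("pics/p.npy");print([proj("w2",W(P,hnd(P[3],x))).round(0) for x in(-5,-35,-65)])
E
```

```text
time_s: 2.78
eef_pos: [0.5055, -0.0128, 0.3314]
orientation: [-3.141, 0.011, -0.0]
ft_force: [-0.6, -0.0, 0.4]
width: 0.0453
grip_force: 0.0
[array([325., 150.]), array([324., 187.]), array([324., 221.])]
```

View pics/w2.png

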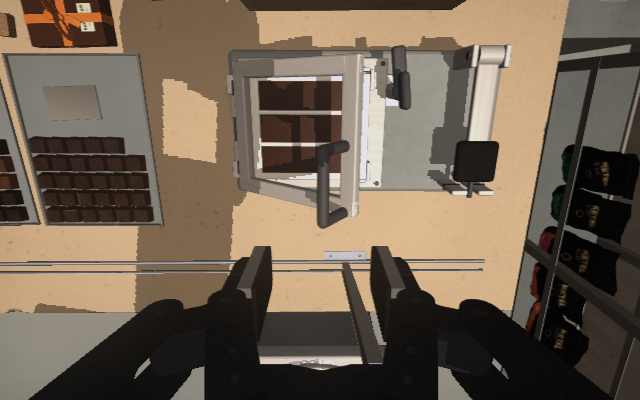

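Handle bar seen at (322,147)–(323,224) and predicted at 324: it matches. I'll triangulate heights from the two wrist views; the fin's near end is at (406,105) and the pad at (456–498,141–182).

```bash
cat >> fit.py <<'E'
addw("w2");print("w2")
print("hand",tri3(dict(w1=(94.5,185.5),w2=(322.5,186))))
print("pad",tri3(dict(w1=(309,160.5),w2=(477,161.5))))
print("fin near end",tri3(dict(w1=(218,107),w2=(406,108))),W(p,(22,-25,131.5)), proj("w2",W(p,(22,-25,131.5))))
E
python3 fit.py|sed -n '/^w2/,$p'
```

```text
w2
hand (array([ 0.5066, -0.0139,  0.2045]), array([ 0. ,  0.4,  0. , -0.4]))
pad (array([ 0.5044, -0.1848,  0.1006]), array([ 0. ,  0.2,  0. , -0.2]))
fin near end (array([ 0.5636, -0.0971,  0.124 ]), array([ 0. ,  0.3,  0. , -0.3])) [ 0.56228082 -0.0945655   0.1315    ] [405.10519811 109.48053022]
```

```bash
echo '[[0, 0.001, 0.028, 0, 0.04], [0, 0, 0.028, 0, 0.04], [0, 0, 0.028, 0, 0.04], [0, 0, 0.028, 0, 0.04], [0, 0, 0.025, 0, 0.04], [0, 0, 0, 0, 0.04]]' | python3 jog.py 25; echo '[[0, 0, 0, 0, 0], [0, 0, 0, 0, 0], [0, 0, 0, 0, 0], [0, 0, 0, 0, 0], [0, 0, 0, 0, 0], [0, 0, 0, 0, 0]]' | python3 jog.py 25
```

```text
time_s: 3.58
eef_pos: [0.5048, -0.0159, 0.1929]
orientation: [-3.141, 0.018, 0.005]
ft_force: [0.2, 0.2, 1.4]
width: 0.0401
grip_force: 0.0
time_s: 4.32
eef_pos: [0.506, -0.0156, 0.1953]
orientation: [3.141, -0.019, 0.003]
ft_force: [0.1, -3.4, 7.5]
width: 0.0087
grip_force: 26.2
```

```bash
echo '[[0, 0.0054, 0.005, 0, 0], [0, 0.0051, 0.0052, 0, 0], [0, 0.0048, 0.0055, 0, 0], [0, 0.0046, 0.0057, 0, 0], [0, 0.0043, 0.006, 0, 0], [0, 0.004, 0.0061, 0, 0], [0, 0, 0, 0, 0]]' | python3 jog.py; echo '[[0, 0.0036, 0.0063, 0, 0], [0, 0.0034, 0.0066, 0, 0], [0, 0.003, 0.0067, 0, 0], [0, 0.0027, 0.0068, 0, 0], [0, 0.0024, 0.007, 0, 0], [0, 0.002, 0.0072, 0, 0], [0, 0, 0.002, 0, 0], [0, 0, 0, 0, 0]]' | python3 jog.py
```

```text
time_s: 5.2
eef_pos: [0.5056, -0.0443, 0.1611]
orientation: [3.14, -0.02, 0.002]
ft_force: [3.3, -6.8, -1.7]
width: 0.0088
grip_force: 26.4
time_s: 6.2
eef_pos: [0.5055, -0.0624, 0.1187]
orientation: [3.138, -0.02, 0.002]
ft_force: [0.8, -17.9, 1.0]
width: 0.0091
grip_force: 27.5
```

```bash
echo '[[0, 0.002, 0.002, 0, 0], [0, 0.001, 0.002, 0, 0], [0, 0, 0.001, 0, 0], [0, 0, 0, 0, 0]]' | python3 jog.py
```

```text
time_s: 6.7
eef_pos: [0.5057, -0.0633, 0.1157]
orientation: [3.141, -0.018, 0.005]
ft_force: [-9.1, 3.7, 33.6]
width: 0.0089
grip_force: 30.4
```

```bash
echo '[[0, 0, -0.003, 0, 0.035], [0, 0, 0, 0, 0.035], [0, 0, 0, 0, 0.035], [0, 0, 0, 0, 0.035], [0, 0, -0.03, 0, 0.035], [0, 0, -0.03, 0, 0.035], [0, 0, -0.03, 0, 0.035], [0, 0, -0.03, 0, 0.035], [0, 0, -0.03, 0, 0.035], [0, 0, 0, 0, 0.035]]' | python3 jog.py
python3 - <<'E'
from h import *
from bench import r
s=r.get_state();p=s["eef_pos"];R=Ro.from_rotvec(s["orientation"]).as_matrix();print(p,s["q"].round(2))
d=r.snapshot("wrist");np.savez("pics/w3.npz",pos=p,Rt=R,**d);cv2.imwrite("pics/w3.png",d["color"][:,:,::-1])
addw("w3");P=np.load("pics/p.npy")
for a in(0,.06,.15):print(a,[proj("w3",W(P,hnd(a,x))).round(0) for x in(-5,-65)])
print([proj("w3",W(P,(x,-25,131.5))).round(0) for x in(22,58)])
E
```

```text
time_s: 7.95
eef_pos: [0.5056, -0.0637, 0.2682]
orientation: [3.141, -0.019, 0.005]
ft_force: [-1.0, -0.7, -0.6]
width: 0.035
grip_force: 0.0
[ 0.50559112 -0.06368246  0.26815435] [-0.28  0.    1.52  0.    1.61  1.31]
0 [array([320., 149.]), array([320., 217.])]
0.06 [array([317., 150.]), array([317., 221.])]
0.15 [array([311., 153.]), array([311., 226.])]
[array([359., 115.]), array([360.,  66.])]
```

View pics/w3.png

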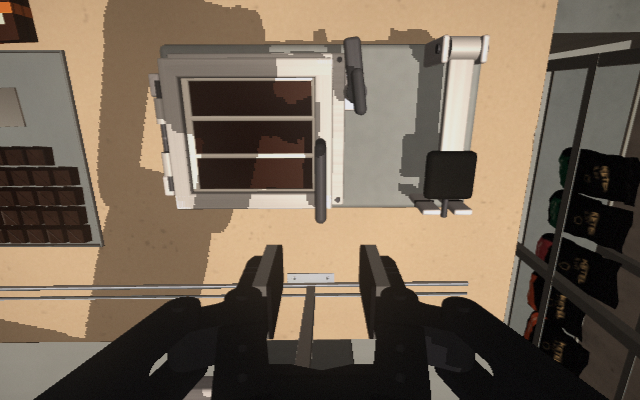

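The frame is flat: the bar is at column 320, as predicted for 0 rad. The fin's near end is at (360,112), tilted slightly to the left, so the button stands at about 0.12 rad. Next I'll grip the fin.

```bash
echo '[[0.025, 0.0103, 0, 0, 0.04], [0.025, 0.0103, 0, 0, 0.04], [0.025, 0.0103, 0, 0, 0.04], [0, 0, 0.03, -0.12, 0.04], [0, 0, 0.03, 0, 0.04], [0, 0, 0.03, 0, 0.04], [0, 0, 0.03, 0, 0.04], [0, 0, 0.02, 0, 0.04], [0, 0, 0.013, 0, 0.04], [0, 0, 0, 0, 0.04]]' | python3 jog.py; echo '[[0, 0, 0, 0, 0], [0, 0, 0, 0, 0], [0, 0, 0, 0, 0], [0, 0, 0, 0, 0], [0, 0, 0, 0, 0], [0, 0, 0, 0, 0]]' | python3 jog.py 30
```

```text
time_s: 9.25
eef_pos: [0.579, -0.0951, 0.1121]
orientation: [-3.136, -0.169, 0.003]
ft_force: [0.4, -0.2, 0.8]
width: 0.04
grip_force: 0.0
time_s: 10.0
eef_pos: [0.5799, -0.0951, 0.1141]
orientation: [-3.137, -0.17, -0.002]
ft_force: [-1.6, 3.1, 6.3]
width: 0.0081
grip_force: 32.6
```

```bash
echo '[[0, 0, 0, -0.146, 0], [0, 0, 0, -0.146, 0], [0, 0, 0, -0.146, 0], [0, 0, 0, -0.146, 0], [0, 0, 0, -0.146, 0]]' | python3 jog.py; echo '[[0, 0, 0, -0.146, 0], [0, 0, 0, -0.146, 0], [0, 0, 0, -0.146, 0], [0, 0, 0, -0.146, 0], [0, 0, 0, -0.146, 0], [0, 0, 0, 0, 0], [0, 0, 0, 0, 0]]' | python3 jog.py; python3 -c "
from bench import r;s=r.get_state();print(s['moment'],s['q'].round(2))"
```

```text
time_s: 10.62
eef_pos: [0.58, -0.0953, 0.1141]
orientation: [2.866, 1.284, 0.002]
ft_force: [0.4, 2.1, 4.4]
width: 0.008
grip_force: 32.4
time_s: 11.5
eef_pos: [0.5803, -0.0954, 0.1141]
orientation: [2.228, 2.213, 0.002]
ft_force: [3.1, 1.8, 6.3]
width: 0.008
grip_force: 32.5
[ 0.22641981 -0.59222365 -0.09095365] [-0.29  0.24  1.57  0.    1.33 -0.29]
```

```bash
echo '[[0, 0, 0, 0, 0.035], [0, 0, 0, 0, 0.035], [0, 0, 0, 0, 0.035], [0, 0, 0, 0, 0.035], [0, 0, -0.03, 0, 0.035], [0, 0, -0.03, 0, 0.035], [0, 0, -0.03, 0, 0.03], [0, 0, -0.03, 0, 0.03], [0, 0, -0.02, 0, 0]]' | python3 jog.py;  echo '[[-0.022, -0.019, 0, 0, 0], [-0.022, -0.019, 0, 0, 0], [-0.022, -0.019, 0, 0, 0], [-0.023, -0.019, 0, 0, 0], [0, 0, 0, 0, 0], [0, 0, 0, 0, 0]]' | python3 jog.py
python3 - <<'E'
from h import *
from bench import r
s=r.get_state();p=s["eef_pos"];R=Ro.from_rotvec(s["orientation"]).as_matrix()
d=r.snapshot("wrist");cv2.imwrite("pics/w4.png",d["color"][:,:,::-1])
d=r.snapshot("top");a=d["color"][200:280,310:450,::-1]
cv2.imwrite("pics/mix.png",np.vstack([cv2.resize(d["color"][195:285,300:450,::-1],(560,336),interpolation=cv2.INTER_CUBIC),cv2.resize(cv2.imread("pics/w4.png")[:300],(560,262))]))
E
```

```text
time_s: 12.62
eef_pos: [0.5797, -0.0954, 0.2547]
orientation: [2.224, 2.217, 0.001]
ft_force: [-0.4, 0.1, 0.8]
width: 0.0128
grip_force: 0.0
time_s: 13.38
eef_pos: [0.5035, -0.1839, 0.2532]
orientation: [-2.225, -2.218, -0.0]
ft_force: [-1.0, 0.5, -0.8]
width: 0.0002
grip_force: 0.0
```

View pics/mix.png

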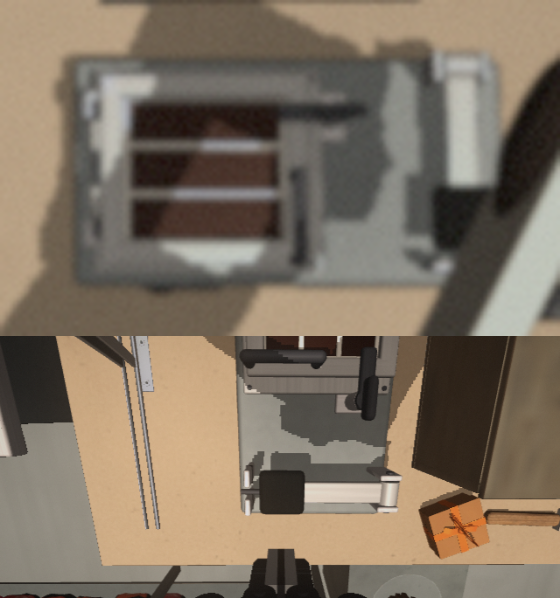

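The button lies across the closed frame, and the shut fingers stand over the pad. I'll descend gently to contact.

```bash
echo '[[0, 0, 0.03, 0, 0], [0, 0, 0.03, 0, 0], [0, 0, 0.03, 0, 0], [0, 0, 0.03, 0, 0], [0, 0, 0.022, 0, 0], [0, 0, 0, 0, 0], [0, 0, 0, 0, 0]]' | python3 jog.py; for i in 1 ; do echo '[[0, 0, 0.003, 0, 0], [0, 0, 0, 0, 0]]' | python3 jog.py;echo '[[0, 0, 0.003, 0, 0], [0, 0, 0, 0, 0]]' | python3 jog.py; echo '[[0, 0, 0.003, 0, 0], [0, 0, 0, 0, 0]]' | python3 jog.py; done
```

```text
time_s: 14.35
eef_pos: [0.5039, -0.184, 0.1122]
orientation: [2.224, 2.218, 0.001]
ft_force: [-0.4, 0.3, 1.0]
width: -0.0
grip_force: 0.0
time_s: 14.6
eef_pos: [0.5035, -0.1841, 0.1086]
orientation: [2.224, 2.218, 0.0]
ft_force: [0.0, -0.0, 0.2]
width: -0.0002
grip_force: 0.0
time_s: 14.85
eef_pos: [0.5032, -0.184, 0.105]
orientation: [-2.225, -2.218, 0.0]
ft_force: [-0.4, 0.1, 0.4]
width: 0.0003
grip_force: 0.0
time_s: 15.1
eef_pos: [0.5033, -0.1841, 0.1022]
orientation: [2.225, 2.218, 0.0]
ft_force: [-1.3, 0.1, 4.4]
width: 0.0001
grip_force: 2.4
```

```bash
echo '[[0, 0, 0.002, 0, 0], [0, 0, 0.002, 0, 0], [0, 0, 0.002, 0, 0], [0, 0, 0.002, 0, 0], [0, 0, 0.001, 0, 0], [0, 0, 0, 0, 0], [0, 0, 0, 0, 0]]' | python3 jog.py
```

```text
time_s: 15.98
eef_pos: [0.5031, -0.1842, 0.0935]
orientation: [-2.225, -2.218, 0.0]
ft_force: [-5.1, -0.2, 7.5]
width: -0.0001
grip_force: 4.0
```

```bash
echo '[[0, 0, 0.001, 0, 0], [0, 0, 0.001, 0, 0], [0, 0, 0, 0, 0], [0, 0, 0, 0, 0], [0, 0, 0, 0, 0], [0, 0, 0, 0, 0], [0, 0, 0, 0, 0], [0, 0, 0, 0, 0], [0, 0, 0, 0, 0], [0, 0, 0, 0, 0], [0, 0, 0, 0, 0], [0, 0, 0, 0, 0]]' | python3 jog.py
python3 - <<'E'
from bench import r
import cv2
d=r.snapshot("wrist")["color"][100:400,150:500,::-1];cv2.imwrite("pics/w5.png",cv2.resize(d,None,fx=1.7,fy=1.7))
E
```

```text
time_s: 17.48
eef_pos: [0.5032, -0.1842, 0.0916]
orientation: [-2.225, -2.218, 0.0]
ft_force: [-4.2, 0.5, 8.2]
width: 0.0004
grip_force: 4.3
```

View pics/w5.png

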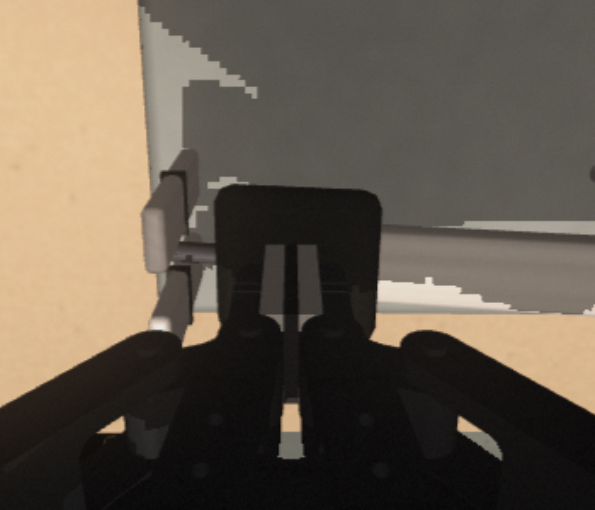

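The fingers rest on the pad at crop (290,270), and the pointer sits between the cheeks near their black marks. The pad is 12.5 mm down at 8.2 N, which is half travel. I'll hold it there for over 3 s, then hand in.

```bash
echo '[[0, 0, 0, 0, 0], [0, 0, 0, 0, 0], [0, 0, 0, 0, 0], [0, 0, 0, 0, 0], [0, 0, 0, 0, 0], [0, 0, 0, 0, 0], [0, 0, 0, 0, 0], [0, 0, 0, 0, 0], [0, 0, 0, 0, 0], [0, 0, 0, 0, 0], [0, 0, 0, 0, 0], [0, 0, 0, 0, 0]]' | python3 jog.py >/dev/null; echo '[[0, 0, 0, 0, 0], [0, 0, 0, 0, 0], [0, 0, 0, 0, 0], [0, 0, 0, 0, 0], [0, 0, 0, 0, 0], [0, 0, 0, 0, 0], [0, 0, 0, 0, 0], [0, 0, 0, 0, 0], [0, 0, 0, 0, 0], [0, 0, 0, 0, 0], [0, 0, 0, 0, 0], [0, 0, 0, 0, 0]]' | python3 jog.py >/dev/null; echo '[[0, 0, 0, 0, 0], [0, 0, 0, 0, 0], [0, 0, 0, 0, 0], [0, 0, 0, 0, 0], [0, 0, 0, 0, 0], [0, 0, 0, 0, 0], [0, 0, 0, 0, 0], [0, 0, 0, 0, 0]]' | python3 jog.py && python3 -c "
from bench import r;print(r.hand_in())"
```

```text
time_s: 21.52
eef_pos: [0.5032, -0.1841, 0.0916]
orientation: [2.225, 2.218, -0.0]
ft_force: [-4.6, 1.1, 8.9]
width: 0.0001
grip_force: 4.3
the job is handed in; nothing more can be done
None
```

I closed the frame over the mould, turned the button fully across its edge and held the run lever steady at about half travel (12.5 mm down, about 8–9 N) for over 4 s; I handed the job in at 21.5 s with the fingers still pressing, and no verdict came back.

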